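Close a seed jar in the torque holder without cross-threading

TASK

Put the large ribbed lid on the seed jar that stands in the sprung torque holder: set it level on the neck, turn it gently backward (anticlockwise from above) until the thread drops in, then screw it forward (clockwise) to its stop until the holder's pointer has swung in between the two posts, and let go. Never force the lid: no forward load before it has dropped in, no hard pressing, and never past the second post. Leave everything else on the bench where it is.

Things in the scene. Friction and masses are not known exactly. Their poses are not given: they have to be found in the camera images.
- lid: Large round ribbed grey lid lying skirt down: 58 mm outside (60 over the ribs), 31 mm high, flat closed top, about 60 g. Origin: centre of its underside, z up. Bore 50.8 mm, ceiling 24 mm above the lower edge. Inside, four round pins 4.5 mm thick point inward, 90 degrees apart (on its x and y axes), lowest line 2 mm above the lower edge. Grip it round the outside from above.
- lid_top (a point): Centre of the lid's flat top, 31 mm above the lid's origin.
- mouth (a point): Centre of the jar's rim, 145 mm above the bench, fixed to the holder; z up. The white jar (74 mm across) is coaxial with it, rigid up and sideways. Neck core 38 mm across, tapered to 34 over its top 3 mm; threads 47 mm across. Height of the lid's origin from here, lid level: on thread tops -7 to -12 mm; dropped in -18 mm; screwed home at the stop -22.5 mm. The jar's shoulder lies 29 mm below.
- thread (a point): On the neck's axis, 5 mm below the rim: height of the thread's highest tops. How the jar, so the thread, is turned is UNKNOWN and differs each time. Four equal sectors; each, going clockwise from above: open notch 22 degrees, ridge 60 degrees whose top slopes down 5 mm, upright wall 8 degrees, as high as the ridge's highest point. Pins on a ridge jam at the wall if turned clockwise.
- notch_floor (a point): On the neck's axis, 16 mm below the rim: floor of the notches. Anticlockwise, within about 80 degrees, pins climb the ridge and drop 11 mm into a notch (10 degrees of free play, then a hard wall). From a wall's top they first fall up to 5 mm onto a ridge: not yet the thread. Dropped in, they pass under the ridges with 2.5 mm play up, and go clockwise 58 to 72 degrees, 4.5 mm down, to the stop.
- holder: Fixed aluminium holder of the jar: round foot 124 mm across, 22 mm high; origin at its underside's centre. On its +x side a ledge with two upright posts 20 mm high and 5 mm thick, 78 mm from the axis, at 0.15 and 0.45 rad clockwise of its +x axis.
- cradle (a joint): Turn of the sprung cradle that carries the jar, rad: 0 at rest, positive clockwise from above (as the lid screws on), 1.2 N m per rad, so it shows the torque on the lid. Its steel pointer, 78 mm from the axis, points along the holder's +x at 0; posts at +0.15 and +0.45 rad. Over +0.15 before the lid has dropped in is cross-threading; it must not pass 0.45 either way.
- dish_a: Bystander: shallow clear dish with seeds on white paper, 90 mm across, 14 mm high (seeds to 17), between the lid and the holder. Origin: centre of its underside.
- dish_b: Bystander: the same kind of seed dish, farther back. Origin: centre of its underside.
- dish_c: Bystander: empty dish with white paper, 90 mm across, 14 mm high. Origin: centre of its underside.
- small_lid: Bystander: a plain flat grey disc lid, 38 mm across, 12 mm high: not the one to use. Origin: centre of its underside.
- tweezers: Bystander: steel tweezers, 120 mm long, 8 mm high, lying near the robot. Origin: centre of its underside.
- marker: Bystander: black marker pen, about 128 mm long, 13 mm thick. Origin: centre of its underside.
- sample_jar: Bystander: closed jar, 64 mm across, 85 mm high. Origin: centre of its underside.
Not all that is in view belongs to the job. Several things look just like the lid: the one meant starts farthest to the robot's right.

How it is judged (in metres and radians):
On the way, in this order (a step that is already met when the one before it is completed fails the run):
1. the lid is level and centred on the neck and has dropped into the thread (at least 15.5 mm below the rim) (horizontal distance between lid and mouth below 0.004 m and angle between lid's own z axis and vertical below 0.07 rad and z of lid in the frame of mouth below -0.0155 m), for 0.1 s.
2. the lid is at its stop and tightened until the pointer is past the first post (cradle over 0.15 rad) (horizontal distance between lid and mouth below 0.004 m and angle between lid's own z axis and vertical below 0.07 rad and z of lid in the frame of mouth below -0.021 m and value of joint cradle above 0.15 rad), for 0.1 s.
At the end, for the whole second after the job is handed in: The lid is screwed fully home on the jar: its origin at least 21 mm below the rim and within 4 mm of the neck's axis, tilted under 0.07 rad, at rest, with the cradle sprung back to within 0.06 rad of 0 (horizontal distance between lid and mouth below 0.004 m and angle between lid's own z axis and vertical below 0.07 rad and z of lid in the frame of mouth below -0.021 m and value of joint cradle between -0.06 and 0.06 rad and linear speed of lid below 0.01 m/s); the robot touches nothing.
It fails at once if the lid was forced forward before it had dropped in (cradle over 0.15 rad with the lid above the thread) (value of joint cradle above 0.15 rad and not (z of lid in the frame of mouth below -0.0145 m)).
It fails at once if overtightened or forced: the cradle passed 0.45 rad either way (value of joint cradle above 0.45 rad or value of joint cradle below -0.45 rad).
It fails at once if the lid was pressed or wedged on the jar with over 45 N in all (contact force between lid and holder above 45 N).
It fails at once if a bystander was moved more than 25 mm (distance of any of dish_a, dish_b, dish_c, small_lid, tweezers, marker, sample_jar from where it was at the start of the episode above 0.025 m).
It also fails if it takes over 67 s, if anything falls off the work surface, if the arm or the gripper's body presses on something with over 40 N, if the wrist force passes 120 N, or if a joint passes its speed limit or range.

ROBOT

A 7-joint arm with a two-finger parallel gripper is mounted at the origin on the work surface. World frame = base frame: x ahead of the robot, y to its left, z up, the work surface at z = 0. Lengths are in mm, angles in rad, forces in N, time in s.
With the tool pointing down it reaches from about 400 to 850 mm from the base axis. Payload 4.5 kg.
Tool frame: the origin (TCP) lies at the very end of the fingers, on their centre line; the grasp point (between the pads) lies 19 mm behind it; x points along the fingers, y is the direction in which the jaws open and shut, and the axes are right-handed (so a half turn about x gives the same grasp; the last joint's range is limited). The gripper opens to 85 mm and grips with 20 to 120 N. Pads are 22 mm wide; open, the fingers measure 114 mm over their backs; the gripper's body (76 mm by 85 mm) begins 54 mm behind the grasp point. The pads swing forward as they close: fully open they stand 13 mm farther back than shut.
Start: joints at [-1.299, 0.689, -0.195, 1.565, 0.157, 0.902, -0.215], TCP at [147.207, 607.441, 231.317] pointing down, gripper open.
Joint ranges: [-3.01, 3.01], [-0.46, 2.08], [-1.47, 1.51], [0.13, 2.56], [-1, 4.14], [0.04, 2.09], [-2.66, 2.66]. Speed limits (rad/s): [2.57, 2.57, 3.14, 3.14, 3.14, 3.14, 3.14].

INTERFACE

Orientations are given as a 3x3 rotation matrix whose columns are the frame's x, y, z axes.
In Python, from rig import ctrl gives the robot as it stands.
- The arm moves only by the shell command python3 -m handwheel 'ROWS' [OPENING] [FORCE]. ROWS is JSON, one flat list of numbers, 4 for each row, row after row: the shift along the world's x, y, z in m, then the turn about the world's z in degrees. A call has 1 to 20 rows; each row shifts and turns the pose as measured when the row begins; what a row does not reach is not made up. A row lasts 1/12 s, in which the tool goes at most 41.7 mm and 7.16 degrees, less where a joint would pass 70% of its speed; a pose out of reach is approached as far as the arm can. A call with a gripper value outside its range is refused whole. OPENING is the closure in counts, from 0 (fully open) to 255 (shut), set as the call begins (- or left out, the last holds). The fingers move at their own pace and stop on an object; FORCE is the grip in N (left out, the last holds). Time passes only in rows, so rows that do not move let the fingers close. It gives the time, the measured TCP pose, the force and the opening at its end, in the units of the state.
- ctrl.get_state(): the state, without advancing time (a new reading comes with each control period).
- ctrl.snapshot(name): name is "scene" or "top" or "wrist"; returns the picture (480x640x3 uint8, red, green, blue); there is no depth.
- ctrl.camera_params(name): a dict with "mtx" (3x3 intrinsics, pixels), "extrinsics" (4x4, takes a point from world to camera coordinates). Camera axes: x right, y up, looking along -z (the intrinsics and any distortion apply to the point x, -y, -z); pixel columns grow to the right and rows downward; lengths in mm; the calibration is good to about 2 mm. The wrist camera is an equidistant fisheye: a pixel r from the principal point sees the ray r / f radians off the axis. A picture is of the moment at which its call begins: read the wrist's pose just before it. camera_params takes no time and is no camera call; for the wrist camera it gives the pose at the moment of the call.
- ctrl.finish_job(): hands the job in, once; it reports no verdict.
Trained networks look in the newest picture that a camera, given by its name, has taken for a name from the list of things; names that differ only in an ending like _2 or _b are one class to them, and where a whole thing is asked for, a point or a joint stands for the part that bears it (a point fixed in the world has none). Each returns a list of dicts, best first, with "score" (0 to 1); they miss things now and then, are a little off and sometimes report something else, mostly with a low value. They report only what shows in the picture. A call takes as long as a camera call. They do not tell look-alikes from the thing itself.
- ctrl.regions_of(query, camera): "mask" (480x640 bool, what is visible of it) and "location" ([row, column] as shares, 0 to 1, of the picture: columns of its width, rows of its height, amid what is visible of it).
- ctrl.tip_of(query, camera): "location" ([row, column] as shares, 0 to 1, of the picture: columns of its width, rows of its height: a listed point, or the origin of a listed thing).
The state is a dict: "time": time; "joint_pos": joint angles; "qvel": joint speeds; "tau": joint torques, N m; "eef_pos": TCP position; "orientation": TCP orientation; "ft_force": force on the tool from outside, world axes, zero at the start; "wrist_torque": the same for the moment, N m; "width": finger opening in mm.
Only numpy, scipy, OpenCV 4.12 (cv2) and the standard library are available. Lean on these libraries where they do the work, as an engineer would, in place of code of your own. Each camera call takes 0.05 s, during which the arm holds its last target. There are 200 camera calls.

## Working session

There is one attempt and no reset: what is moved stays moved. The work goes in short steps, Python scripts to look and compute and a shell command to move; the robot and the scene stay as the last step left them, time stands still between calls to the robot, and variables do not carry over. Pictures are saved under pics/ and viewed, about 8 in all and at most 12, crops included, and the job is handed in when it is done.

```bash
mkdir -p pics; ls
cat > h.py <<'E'
import numpy as np, cv2
from rig import ctrl
def cam(n):
    p=ctrl.camera_params(n); return np.array(p["mtx"]),np.array(p["extrinsics"]),p
def ray(n,col,row,P=None):
    K,E,p=P or cam(n)
    x=(col-K[0,2])/K[0,0]; y=(row-K[1,2])/K[1,1]
    if n=="wrist":
        r=np.hypot(x,y); s=np.sin(r)/r if r>1e-9 else 1; d=np.array([x*s,y*s,np.cos(r)])
    else: d=np.array([x,y,1.])
    d=np.array([d[0],-d[1],-d[2]]); R=E[:3,:3]
    return -R.T@E[:3,3], R.T@(d/np.linalg.norm(d))
def atz(n,col,row,z,P=None):
    o,d=ray(n,col,row,P); return o+d*(z-o[2])/d[2]
def tri(rs):
    A=np.zeros((3,3));b=np.zeros(3)
    for o,d in rs:
        M=np.eye(3)-np.outer(d,d);A+=M;b+=M@o
    X=np.linalg.solve(A,b); return X,[np.linalg.norm((np.eye(3)-np.outer(d,d))@(X-o)) for o,d in rs]
def snap(n,f):
    P=cam(n); im=ctrl.snapshot(n); cv2.imwrite(f"pics/{f}.png",im[:,:,::-1]); return im,P
E
python3 - <<'E'
from h import *
np.set_printoptions(precision=1,suppress=True)
s=ctrl.get_state(); print(s["time"],s["eef_pos"],s["width"],s["orientation"],s["ft_force"])
ims=[]
for n in("scene","top","wrist"):
    im,P=snap(n,n+"0");ims.append(im); print(n,P[2].keys(),P[0],-P[1][:3,:3].T@P[1][:3,3])
    for q in("lid","lid_top","mouth","thread","holder"):
        for r in ctrl.tip_of(q,n)[:5]:
            l=r["location"];c,w=l[1]*640,l[0]*480
            z=dict(lid=0,lid_top=31,mouth=145,thread=140,holder=0)[q]
            print(q,"%.2f"%r["score"],"px %.0f %.0f"%(c,w),atz(n,c,w,z,P))
a=np.hstack([cv2.resize(i,(400,300)) for i in ims[:2]]);b=np.hstack([cv2.resize(ims[2],(400,300)),np.zeros((300,400,3),np.uint8)])
cv2.imwrite("pics/all0.png",np.vstack([a,b])[:,:,::-1])
E
```

```text
pics
0.0 [147.1 606.7 230.5] 85.61467963809689 [[-0.   0.2  1. ]
 [-0.   1.  -0.2]
 [-1.  -0.   0. ]] [-0.1 -0.6  0.8]
scene dict_keys(['mtx', 'extrinsics']) [[543.2   0.  318.8]
 [  0.  543.2 241. ]
 [  0.    0.    1. ]] [1360.4 -371.3 1031.9]
lid 0.79 px 262 251 [ 426.8 -114.5    0. ]
lid 0.75 px 220 281 [ 480.2 -243.6    0. ]
lid 0.64 px 389 194 [365.2 295.4   0. ]
lid 0.61 px 259 297 [ 566.4 -172.2    0. ]
lid_top 0.80 px 217 270 [ 469.9 -244.8   31. ]
lid_top 0.77 px 260 286 [ 562.2 -165.9   31. ]
lid_top 0.62 px 262 242 [ 425.7 -113.3   31. ]
lid_top 0.43 px 384 232 [520.5 189.7  31. ]
mouth 0.93 px 391 190 [494.8 211.2 145. ]
thread 0.94 px 390 194 [503.  205.8 140. ]
thread 0.39 px 389 193 [496.7 206.4 140. ]
holder 0.82 px 385 234 [501.7 205.6   0. ]
holder 0.55 px 392 196 [377.6 296.7   0. ]
top dict_keys(['mtx', 'extrinsics']) [[477.7   0.  318. ]
 [  0.  477.7 237.3]
 [  0.    0.    1. ]] [ 509.1   16.7 1127.4]
lid 0.76 px 359 296 [ 416.9 -118.5    0. ]
lid 0.61 px 414 276 [ 467.5 -249.2    0. ]
lid 0.59 px 378 238 [ 555.3 -163.5    0. ]
lid_top 0.87 px 417 276 [ 468.6 -249.1   31. ]
lid_top 0.77 px 382 241 [ 548.7 -166.6   31. ]
lid_top 0.44 px 319 248 [529.1 -21.7  31. ]
mouth 0.63 px 207 256 [505.  209.4 145. ]
thread 0.67 px 208 258 [501.3 209.2 140. ]
holder 0.71 px 218 256 [504.9 212.7   0. ]
wrist dict_keys(['mtx', 'extrinsics']) [[371.6   0.  322.1]
 [  0.  371.6 244.1]
 [  0.    0.    1. ]] [ 83.4 622.5 373.4]
lid 0.53 px 9 437 [ 426.2 -120.2    0. ]
holder 0.63 px 141 475 [500.2 205.8   0. ]
```

View pics/all0.png

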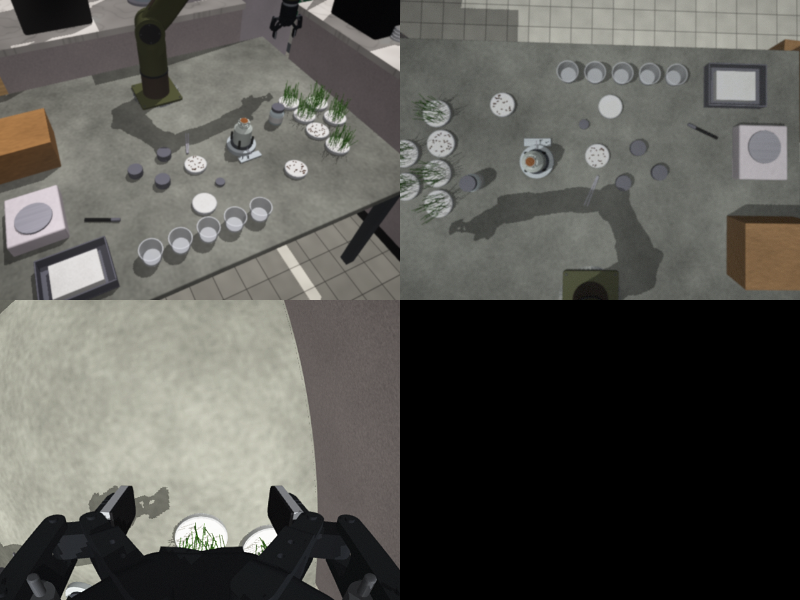

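Run:
```python
from h import *
np.set_printoptions(precision=1,suppress=True)
print("lid_top",tri([ray("scene",217,270),ray("top",417,276)]))
R={}
for q in("lid","mouth","thread","lid_top"):
  for n in("scene","top"):
    im,P=snap(n,n+"1")
    for r in ctrl.tip_of(q,n):
        l=r["location"];c,w=l[1]*640,l[0]*480
        if q in("mouth","thread") or abs(c-(217 if n=="scene" else 417))<9: R.setdefault(q,{}).setdefault(n,ray(n,c,w,P))
  if len(R.get(q,{}))==2: print(q,tri(list(R[q].values())))
for r in ctrl.regions_of("lid","top"):
    m=r["mask"]; ys,xs=np.nonzero(m); print("%.2f"%r["score"],m.sum(),xs.mean(),ys.mean(),np.ptp(xs)+1,np.ptp(ys)+1,atz("top",xs.mean(),ys.mean(),28))
a=cv2.imread("pics/scene1.png")[220:320,180:300];b=cv2.imread("pics/top1.png")[180:330,190:440]
c=cv2.imread("pics/scene1.png")[160:260,330:450]
cv2.imwrite("pics/c1.png",np.vstack([np.hstack([cv2.resize(a,(360,300)),cv2.resize(c,(360,300))]),cv2.resize(b,(720,300))]))
```

```text
lid_top (array([ 469.6, -246.9,   30.8]), [np.float64(2.628287692772376), np.float64(2.628287692772239)])
lid (array([ 471. , -244.1,   -5.5]), [np.float64(0.15038686102642324), np.float64(0.15038686102651885)])
mouth (array([506.1, 203.5, 158. ]), [np.float64(4.799472239597168), np.float64(4.799472239597219)])
thread (array([497.6, 208.4, 139.7]), [np.float64(5.68990790298977), np.float64(5.689907902989853)])
lid_top (array([ 471.6, -242.6,   35.3]), [np.float64(0.9683066474477803), np.float64(0.9683066474477542)])
0.95 491 357.26476578411405 292.4745417515275 26 24 [ 428.2 -112.    28. ]
0.80 569 414.69595782073816 275.60456942003515 28 26 [ 469.3 -244.7   28. ]
0.72 539 380.50463821892396 236.91465677179963 27 25 [ 557.2 -163.9   28. ]
```

View pics/c1.png

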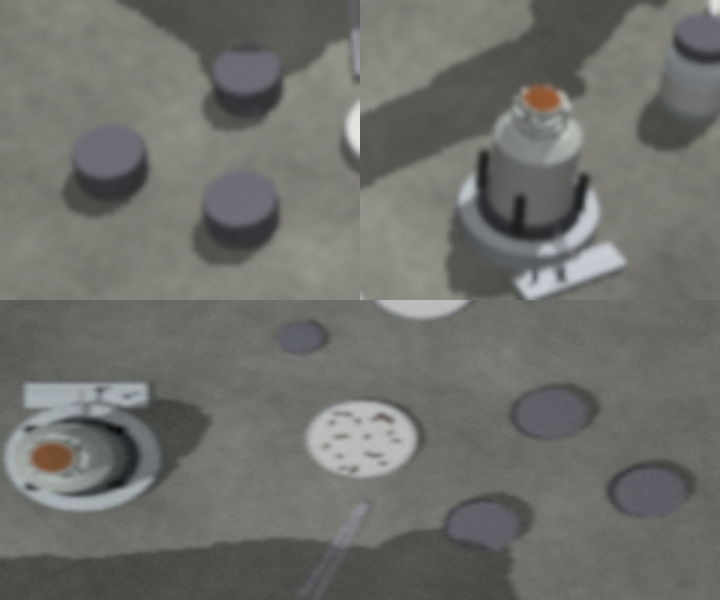

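The three look-alikes are at scene px (217,275), (262,247) and (260,290), with y ≈ -245, -113 and -165. The one at (217,275), top px (415,276), is farthest to the robot's right (-y), so it is the one meant. I'll move over it to refine its position.

```bash
python3 -m handwheel '[0.024,-0.031,0.004,0, 0.024,-0.031,0.004,0, 0.024,-0.031,0.004,0, 0.024,-0.031,0.004,0, 0.024,-0.031,0.004,0, 0.024,-0.031,0.004,0, 0.024,-0.031,0,0, 0.024,-0.031,0,0, 0.024,-0.031,0,0, 0.024,-0.031,0,0, 0.024,-0.031,0,0, 0.024,-0.031,0,0, 0.024,-0.031,0,0, 0.024,-0.031,0,0]' 0 && python3 -m handwheel '[0,-0.04,0,0, 0,-0.04,0,0, 0,-0.04,0,0, 0,-0.04,0,0, 0,-0.04,0,0, 0,-0.04,0,0, 0,-0.04,0,0, 0,-0.04,0,0, 0,-0.04,0,0, 0,-0.04,0,0]'
```

```text
time: 2.92
eef_pos: [484.5, 162.6, 258.5]
orientation: [[-0.001, 0.214, 0.977], [0.014, 0.977, -0.214], [-1.0, 0.013, -0.004]]
ft_force: [0.9, 1.0, 0.1]
width: 85.4
time: 3.75
eef_pos: [490.1, -253.1, 260.7]
orientation: [[0.012, 0.216, 0.976], [0.017, 0.976, -0.216], [-1.0, 0.019, 0.008]]
ft_force: [1.3, -0.3, -1.2]
width: 85.3
```

```bash
cat > w.py <<'E'
from h import *
import sys,pickle
np.set_printoptions(precision=1,suppress=True)
tag=sys.argv[1]; qs=sys.argv[2:]
s=ctrl.get_state();print(s["time"],s["eef_pos"],s["joint_pos"].__repr__())
im,P=snap("wrist",tag); out={}
for q in qs:
    for r in ctrl.tip_of(q,"wrist")[:4]:
        l=r["location"];c,w=l[1]*640,l[0]*480; o,d=ray("wrist",c,w,P)
        z=dict(lid=0,lid_top=31,mouth=145,thread=140)[q]
        print(q,"%.2f"%r["score"],"px %.0f %.0f"%(c,w),o+d*(z-o[2])/d[2]); out.setdefault(q,[]).append((o,d))
    if q=="lid":
        for r in ctrl.regions_of("lid","wrist")[:4]:
            m=r["mask"].astype(np.uint8);c=max(cv2.findContours(m,0,1)[0],key=cv2.contourArea);print("mask %.2f"%r["score"],cv2.boundingRect(c))
pickle.dump(out,open(f"{tag}.pkl","wb"))
E
python3 w.py w1 lid lid_top; python3 -m handwheel '[-0.035,0.004,-0.02,0, -0.035,0.004,-0.02,0, 0,0,0,0, 0,0,0,0]'; python3 w.py w2 lid lid_top
```

```text
3.75 [ 490.1 -253.1  260.7] array([ 0.6,  0.6, -0.3,  1.8,  0.2,  0.8,  1.6])
lid 0.95 px 406 246 [ 558.2 -164.9    0. ]
lid 0.90 px 427 126 [ 427.9 -117.2    0. ]
lid 0.71 px 321 186 [ 469.8 -245.9    0. ]
mask 0.84 (381, 222, 56, 58)
mask 0.83 (405, 96, 59, 56)
mask 0.73 (290, 158, 59, 59)
lid_top 0.96 px 320 188 [ 468.8 -246.7   31. ]
lid_top 0.79 px 436 122 [ 425.2 -116.1   31. ]
lid_top 0.66 px 411 252 [ 555.9 -166.3   31. ]
time: 4.28
eef_pos: [418.7, -235.9, 219.6]
orientation: [[0.013, 0.208, 0.978], [0.022, 0.978, -0.208], [-1.0, 0.024, 0.008]]
ft_force: [1.2, -0.3, 0.4]
width: 85.5
4.2833 [ 418.7 -235.9  219.6] array([ 0.6,  0.5, -0.3,  2. ,  0.2,  0.6,  1.6])
lid 0.75 px 439 198 [ 429.3 -111.9    0. ]
lid 0.67 px 405 322 [ 560.  -166.6    0. ]
lid 0.56 px 318 263 [ 470.5 -246.4    0. ]
mask 0.97 (287, 234, 61, 64)
mask 0.83 (409, 168, 65, 63)
mask 0.61 (380, 297, 51, 60)
mask 0.31 (544, 326, 25, 18)
lid_top 0.88 px 316 271 [ 467.8 -248.6   31. ]
lid_top 0.74 px 445 202 [ 427.6 -115.9   31. ]
lid_top 0.66 px 412 331 [ 554.2 -166.2   31. ]
```

View pics/w2.png

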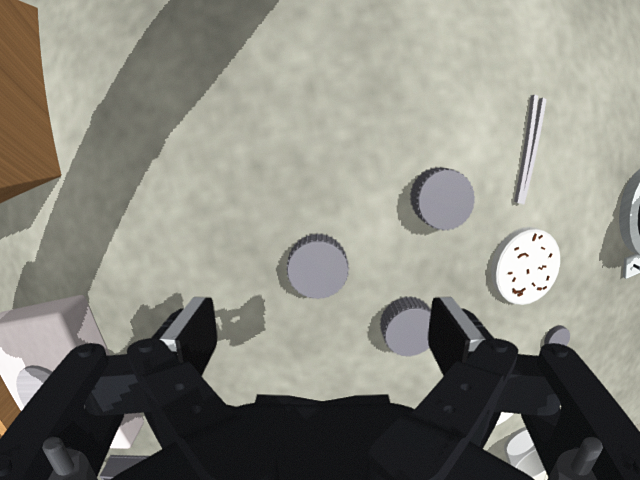

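The wrist view shows the target lid at (317,266), alone, with its neighbours at (442,198) and (408,327). There is room for the fingers. Lid centre ≈ (469,-247), height confirmed by triangulation. Next I align above it.

```bash
python3 -m handwheel '[0.025,-0.005,-0.02,-6, 0.025,-0.005,-0.02,-6, 0,0,-0.03,-6, 0,0,-0.03,-6, 0,0,0,-6, 0,0,0,0, 0,0,0,0]'
python3 - <<'E'
from h import *
import pickle
a,b=[pickle.load(open(f"w{i}.pkl","rb")) for i in(1,2)]
for q,i,j in(("lid",2,2),("lid_top",0,0)): print(q,tri([a[q][i],b[q][j]]))
E
python3 w.py w3 lid_top
```

```text
time: 5.07
eef_pos: [490.0, -248.8, 120.6]
orientation: [[0.045, 0.68, 0.731], [-0.005, 0.732, -0.681], [-0.999, 0.027, 0.036]]
ft_force: [-0.4, 0.1, 0.0]
width: 85.5
lid (array([ 469.39321554, -246.05797359,    3.49791666]), [np.float64(0.17677861891903962), np.float64(0.1767786189190955)])
lid_top (array([ 468.7782596 , -247.75328229,   28.79050407]), [np.float64(1.0262543137125184), np.float64(1.0262543137124949)])
5.0667 [ 490.  -248.8  120.6] array([ 0.4,  0.7, -0.1,  1.9,  0.1,  0.4,  1.1])
lid_top 0.96 px 474 232 [ 556.  -165.9   31. ]
lid_top 0.82 px 408 30 [ 426.1 -114.2   31. ]
lid_top 0.72 px 300 216 [ 467.8 -245.3   31. ]
```

```bash
python3 -m handwheel '[-0.008,0.001,0,0, -0.008,0.001,0,0, 0,0,0,0, 0,0,0,0]'; python3 -m handwheel '[0,0,0,0, 0,0,0,0, 0,0,0,0]'
```

```text
time: 5.5
eef_pos: [473.7, -248.1, 124.5]
orientation: [[0.051, 0.678, 0.733], [-0.007, 0.734, -0.679], [-0.999, 0.03, 0.042]]
ft_force: [0.1, -0.1, 0.1]
width: 84.9
time: 5.75
eef_pos: [473.4, -248.9, 125.4]
orientation: [[0.053, 0.679, 0.732], [-0.007, 0.734, -0.68], [-0.999, 0.03, 0.044]]
ft_force: [0.3, 0.9, -0.3]
width: 85.2
```

```bash
python3 -m handwheel '[-0.002,0.001,-0.02,0, -0.001,0.001,-0.02,0, 0,0,-0.02,0, 0,0,-0.02,0, 0,0,0,0]'; python3 w.py w4 lid_top lid
```

```text
time: 6.17
eef_pos: [473.9, -248.1, 44.7]
orientation: [[0.061, 0.678, 0.732], [-0.011, 0.734, -0.679], [-0.998, 0.034, 0.052]]
ft_force: [-0.7, -0.5, -0.1]
width: 85.3
6.1667 [ 473.9 -248.1   44.7] array([ 0.4,  0.9, -0. ,  2. ,  0.1,  0.2,  1.1])
lid_top 0.95 px 315 283 [ 468.  -247.4   31. ]
lid_top 0.93 px 540 290 [ 554.7 -166.1   31. ]
lid_top 0.55 px 474 18 [ 426.3 -115.2   31. ]
lid 0.85 px 451 31 [ 426.1 -113.9    0. ]
lid 0.59 px 314 260 [ 468.4 -247.7    0. ]
lid 0.56 px 518 270 [ 557.7 -164.3    0. ]
mask 0.95 (397, 0, 134, 87)
mask 0.65 (252, 205, 129, 131)
mask 0.62 (473, 226, 108, 113)
```

```bash
python3 -m handwheel '[-0.002,0,-0.01,0, -0.002,0,-0.01,0, -0.002,0,-0.01,0, -0.001,0,-0.006,0]'
```

```text
time: 6.7
eef_pos: [472.7, -251.5, 15.8]
orientation: [[0.078, 0.678, 0.731], [-0.018, 0.734, -0.679], [-0.997, 0.039, 0.069]]
ft_force: [-0.7, -0.1, 0.5]
width: 85.6
```

```bash
cat > s.py <<'E'
from rig import ctrl
import numpy as np
np.set_printoptions(precision=3,suppress=True)
s=ctrl.get_state()
for k in s: print(k,np.array(s[k]).tolist() if k=="time" else np.round(np.array(s[k]),3).tolist())
E
python3 s.py; python3 -m handwheel '[0,0,0.02,0, 0,0,0.02,0, 0,0,0.02,0, 0,0,0.02,0]'; python3 s.py
```

```text
time 6.7
joint_pos [0.431, 0.92, -0.032, 2.047, 0.114, 0.097, 1.123]
qvel [-0.004, 0.122, 0.027, 0.029, 0.019, -0.183, -0.006]
tau [-0.046, -52.261, 1.014, -4.101, -0.013, -0.265, 0.008]
eef_pos [472.738, -251.456, 15.798]
orientation [[0.078, 0.678, 0.731], [-0.018, 0.734, -0.679], [-0.997, 0.039, 0.069]]
ft_force [-0.728, -0.134, 0.53]
wrist_torque [-0.013, 0.104, -0.007]
width 85.57
time: 7.03
eef_pos: [469.0, -250.0, 93.3]
orientation: [[0.069, 0.679, 0.731], [-0.014, 0.734, -0.679], [-0.998, 0.036, 0.06]]
ft_force: [0.8, -0.3, 0.2]
width: 85.3
time 7.0333
joint_pos [0.449, 0.769, -0.061, 2.03, 0.105, 0.275, 1.13]
qvel [0.061, -0.468, -0.093, -0.102, -0.039, 0.578, 0.031]
tau [-0.355, -46.11, 0.712, -6.584, 0.04, -0.835, -0.038]
eef_pos [468.978, -249.99, 93.324]
orientation [[0.069, 0.679, 0.731], [-0.014, 0.734, -0.679], [-0.998, 0.036, 0.06]]
ft_force [0.778, -0.259, 0.191]
wrist_torque [-0.056, 0.015, 0.011]
width 85.285
```

```bash
python3 -m handwheel '[0,0,0.04,0, 0,0,0.04,0, 0,0,0.04,0, 0,0,0.04,0]';  python3 -m handwheel '[0,0,-0.02,0, 0,0,-0.02,0, 0,0,-0.02,0, 0,0,-0.02,0]'; python3 -m handwheel '[0,0,0.041,0, 0,0,0.041,0]'
```

```text
time: 7.37
eef_pos: [464.9, -248.4, 256.9]
orientation: [[0.061, 0.679, 0.732], [-0.011, 0.734, -0.679], [-0.998, 0.033, 0.052]]
ft_force: [1.3, -0.6, -0.0]
width: 85.6
time: 7.7
eef_pos: [474.7, -253.8, 193.1]
orientation: [[0.097, 0.679, 0.728], [-0.028, 0.733, -0.68], [-0.995, 0.045, 0.09]]
ft_force: [-0.1, 0.2, -0.2]
width: 85.5
time: 7.87
eef_pos: [466.2, -249.9, 259.2]
orientation: [[0.064, 0.68, 0.731], [-0.013, 0.733, -0.68], [-0.998, 0.035, 0.056]]
ft_force: [1.4, -0.5, 1.4]
width: 85.5
```

```bash
python3 -m handwheel '[0,0,0,0, 0,0,0,0]';  python3 -m handwheel '[0,0,-0.04,0, 0,0,-0.04,0]'; python3 -m handwheel '[0,0,0,0, 0,0,0,0]'
```

```text
time: 8.03
eef_pos: [468.9, -251.3, 264.2]
orientation: [[0.072, 0.68, 0.73], [-0.016, 0.732, -0.681], [-0.997, 0.037, 0.064]]
ft_force: [-0.4, -0.1, 0.2]
width: 85.3
time: 8.2
eef_pos: [475.6, -254.7, 191.1]
orientation: [[0.093, 0.68, 0.727], [-0.026, 0.732, -0.681], [-0.995, 0.045, 0.086]]
ft_force: [-0.4, -0.7, -0.4]
width: 85.3
time: 8.37
eef_pos: [471.2, -252.8, 185.7]
orientation: [[0.082, 0.68, 0.729], [-0.021, 0.732, -0.681], [-0.996, 0.041, 0.074]]
ft_force: [-0.1, -0.3, 0.9]
width: 85.3
```

```bash
python3 -m handwheel '[-0.001,0.002,-0.035,0, -0.001,0.002,-0.035,0, -0.002,0.002,-0.035,0, -0.002,0.003,-0.034,0, 0,0,0,0]'
```

```text
time: 8.78
eef_pos: [472.3, -247.3, 51.9]
orientation: [[0.1, 0.68, 0.726], [-0.029, 0.732, -0.681], [-0.995, 0.047, 0.093]]
ft_force: [-0.2, -0.1, 0.2]
width: 85.4
```

```bash
python3 -m handwheel '[-0.003,0.001,-0.02,0, -0.003,0.001,-0.018,0, -0.002,0.001,-0.01,0, 0,0,0,0]'; python3 s.py | sed -n 2p
```

```text
time: 9.12
eef_pos: [474.0, -250.5, 15.6]
orientation: [[0.1, 0.68, 0.726], [-0.033, 0.732, -0.681], [-0.994, 0.045, 0.096]]
ft_force: [0.6, -0.3, -0.2]
width: 85.7
joint_pos [0.43, 0.919, -0.038, 2.072, 0.422, 0.05, 0.807]
```

```bash
python3 -m handwheel '[0,0,0.04,0, 0,0,0.04,-7, 0,0,0.04,-7, 0,0,0.02,-7, 0,0,0,-7, 0,0,0,-7, 0,0,0,-7, 0,0,0,-7, 0,0,0,-7, 0,0,0,-7, 0,0,0,-7, 0,0,0,-7, 0,0,0,-7]'; python3 s.py | sed -n 2p
```

```text
time: 10.2
eef_pos: [486.6, -245.7, 200.5]
orientation: [[0.037, 0.775, -0.631], [-0.113, -0.624, -0.773], [-0.993, 0.099, 0.064]]
ft_force: [0.2, -1.1, -0.7]
width: 85.5
joint_pos [0.137, 0.619, 0.305, 1.938, -0.165, 0.536, -0.16]
```

```bash
python3 -m handwheel '[0,0,0,7, 0,0,0,7, 0,0,0,7, 0,0,0,7, 0,0,0,7]'; python3 s.py | sed -n 2p
```

```text
time: 10.62
eef_pos: [494.7, -238.4, 217.1]
orientation: [[0.119, 0.991, -0.061], [-0.054, -0.055, -0.997], [-0.991, 0.122, 0.047]]
ft_force: [-0.2, -1.2, -0.1]
width: 85.1
joint_pos [0.339, 0.559, 0.032, 1.947, -0.018, 0.505, 0.323]
```

```bash
python3 -m handwheel '[0,0,0,0, 0,0,0,0, 0,0,0,0]';python3 -m handwheel '[0,0,0,-2, 0,0,0,-2, 0,0,0,-2, 0,0,0,-2, 0,0,0,-2, 0,0,0,-2, 0,0,0,-2, 0,0,0,-2, 0,0,0,-2, 0,0,0,-2, 0,0,0,0]'; python3 s.py | sed -n 2p
```

```text
time: 10.87
eef_pos: [496.2, -238.3, 225.2]
orientation: [[0.131, 0.989, -0.064], [-0.051, -0.058, -0.997], [-0.99, 0.134, 0.043]]
ft_force: [-0.3, 0.6, -0.6]
width: 85.3
time: 11.78
eef_pos: [500.2, -232.0, 234.3]
orientation: [[0.117, 0.893, -0.435], [-0.091, -0.427, -0.9], [-0.989, 0.145, 0.031]]
ft_force: [-0.7, -0.7, 0.7]
width: 85.6
joint_pos [0.198, 0.539, 0.193, 1.94, -0.108, 0.53, -0.002]
```

```bash
python3 -m handwheel '[0,0,-0.003,-7, 0,0,-0.003,-7, 0,0,-0.003,-7, 0,0,-0.003,-7, 0,0,-0.003,-7, 0,0,-0.003,-7, 0,0,-0.003,-7, 0,0,-0.003,-7, 0,0,-0.003,-7, 0,0,-0.003,-7, 0,0,-0.003,-7, 0,0,-0.003,-7, 0,0,-0.003,-7, 0,0,-0.003,-7, 0,0,-0.003,-7, 0,0,-0.003,-7, 0,0,-0.003,-7, 0,0,-0.003,-7, 0,0,0,0]'; python3 s.py | sed -n 2p
```

```text
time: 13.37
eef_pos: [511.8, -216.7, 185.9]
orientation: [[-0.122, -0.898, -0.423], [-0.043, -0.421, 0.906], [-0.992, 0.128, 0.013]]
ft_force: [-0.6, 0.3, -0.7]
width: 85.4
joint_pos [-0.192, 0.891, 0.916, 1.76, -0.707, 0.972, -1.701]
```

```bash
python3 -m handwheel '[-0.004,-0.003,0,0, -0.004,-0.003,0,0, -0.004,-0.003,0,0, -0.004,-0.003,0,0, -0.004,-0.003,0,0, -0.004,-0.003,0,0, -0.004,-0.003,0,0, -0.004,-0.003,0,0]'; python3 s.py | sed -n 2p;  python3 -m handwheel '[0,0,0,0, 0,0,0,0, 0,0,0,0, 0,0,0,0, 0,0,0,0, 0,0,0,0, 0,0,0,0, 0,0,0,0]'; python3 s.py | sed -n 2p
```

```text
time: 14.03
eef_pos: [477.9, -241.2, 187.6]
orientation: [[-0.117, -0.892, -0.436], [-0.041, -0.434, 0.9], [-0.992, 0.123, 0.014]]
ft_force: [0.3, -0.5, 0.8]
width: 85.6
joint_pos [-0.14, 0.856, 0.904, 1.83, -0.701, 0.915, -1.611]
time: 14.7
eef_pos: [477.4, -241.7, 187.6]
orientation: [[-0.116, -0.892, -0.436], [-0.041, -0.434, 0.9], [-0.992, 0.123, 0.014]]
ft_force: [0.8, -1.4, -0.5]
width: 85.4
joint_pos [-0.139, 0.856, 0.904, 1.83, -0.701, 0.915, -1.61]
```

```bash
python3 -m handwheel '[0,0,0.04,0, 0,0,0.04,0, 0,0,0.04,0, 0,0,0.04,0, 0,0,-0.04,0, 0,0,-0.04,0, 0,0,-0.04,0, 0,0,-0.04,0, 0,0,0,0]'; python3 s.py | sed -n 2p
```

```text
time: 15.45
eef_pos: [480.1, -242.1, 193.8]
orientation: [[-0.107, -0.891, -0.44], [-0.047, -0.438, 0.898], [-0.993, 0.117, 0.005]]
ft_force: [-0.5, 1.3, -1.4]
width: 86.0
joint_pos [-0.144, 0.845, 0.907, 1.827, -0.694, 0.914, -1.614]
```

```bash
python3 -m handwheel '[0,0,0,-7, 0,0,0,-7, 0,0,0,-7, 0,0,0,-7, 0,0,0,-7]';python3 s.py | sed -n 2p; python3 -m handwheel '[0,0,0,7, 0,0,0,7, 0,0,0,7, 0,0,0,7, 0,0,0,0]'; python3 s.py | sed -n 2p
```

```text
time: 15.87
eef_pos: [481.0, -241.5, 199.2]
orientation: [[-0.114, -0.979, 0.169], [0.027, 0.167, 0.986], [-0.993, 0.116, 0.007]]
ft_force: [-0.5, -1.0, 0.1]
width: 85.4
joint_pos [-0.151, 0.921, 1.059, 1.786, -0.825, 1.096, -2.086]
time: 16.28
eef_pos: [483.3, -246.0, 208.8]
orientation: [[-0.106, -0.941, -0.321], [-0.039, -0.319, 0.947], [-0.994, 0.112, -0.003]]
ft_force: [-0.3, 0.1, 0.9]
width: 85.5
joint_pos [-0.154, 0.849, 0.962, 1.798, -0.708, 0.977, -1.719]
```

```bash
python3 -m handwheel '[0.02,0.012,0.033,0, 0.02,0.012,0.033,0, 0.02,0.012,0.033,0, 0.02,0.012,0.033,0, 0.02,0.012,0.033,0, 0.02,0.012,0.033,0, 0.02,0.012,0.033,0, 0.02,0.012,0.033,0, 0.02,0.012,0.033,0, 0.02,0.012,0.033,0, 0.02,0.012,0.033,0, 0.02,0.012,0.033,0]';python3 s.py | sed -n 2p
```

```text
time: 17.28
eef_pos: [667.9, -117.8, 549.2]
orientation: [[-0.125, -0.951, -0.281], [-0.058, -0.276, 0.959], [-0.99, 0.136, -0.02]]
ft_force: [0.0, -0.1, -1.9]
width: 85.4
joint_pos [-0.024, 0.809, 0.562, 0.412, -0.337, 2.077, -2.607]
```

```bash
python3 -m handwheel '[0.005,-0.003,0.025,1, 0.005,-0.003,0.025,1, 0.005,-0.003,0.025,1, 0.005,-0.003,0.025,1]';python3 s.py | sed -n 2p
```

```text
time: 17.62
eef_pos: [645.5, -122.5, 604.5]
orientation: [[-0.057, -0.935, -0.35], [-0.076, -0.345, 0.935], [-0.995, 0.08, -0.051]]
ft_force: [-0.1, 0.1, 0.5]
width: 85.6
joint_pos [0.002, 0.719, 0.402, 0.397, -0.197, 2.09, -2.566]
```

```bash
python3 -m handwheel '[0.005,-0.003,0.025,1, 0.005,-0.003,0.025,1, 0.005,-0.003,0.02,1, 0,0,0,0]';python3 s.py | sed -n 2p
```

```text
time: 17.95
eef_pos: [624.3, -133.9, 646.4]
orientation: [[-0.001, -0.921, -0.389], [-0.103, -0.387, 0.916], [-0.995, 0.041, -0.094]]
ft_force: [0.1, 0.4, 0.8]
width: 85.5
joint_pos [-0.001, 0.656, 0.437, 0.4, -0.189, 2.09, -2.491]
```

```bash
python3 -m handwheel '[-0.019,-0.006,-0.034,5, -0.019,-0.006,-0.034,5, -0.019,-0.006,-0.034,5, -0.019,-0.006,-0.034,5, -0.019,-0.006,-0.034,5, -0.019,-0.006,-0.034,5, -0.019,-0.006,-0.034,5, -0.019,-0.006,-0.034,5, -0.019,-0.006,-0.034,5, -0.019,-0.006,-0.034,5, -0.019,-0.006,-0.034,5, -0.019,-0.006,-0.034,5]';python3 s.py | sed -n 2p
```

```text
time: 18.95
eef_pos: [403.7, -202.6, 259.6]
orientation: [[0.093, -0.168, -0.981], [-0.05, -0.985, 0.164], [-0.994, 0.034, -0.1]]
ft_force: [1.3, -1.1, -1.7]
width: 85.4
joint_pos [0.253, 0.386, 0.141, 2.132, -0.083, 0.523, -1.288]
```

```bash
python3 -m handwheel '[-0.008,0.004,-0.035,0, -0.008,0.004,-0.035,0, -0.008,0.004,-0.035,0, -0.008,0.004,-0.035,0]';python3 s.py | sed -n 2p
```

```text
time: 19.28
eef_pos: [364.4, -192.5, 123.1]
orientation: [[0.07, -0.179, -0.981], [-0.045, -0.983, 0.176], [-0.996, 0.032, -0.077]]
ft_force: [4.4, -4.7, 1.5]
width: 85.3
joint_pos [0.332, 0.646, 0.044, 2.373, -0.217, 0.042, -1.167]
```

```bash
python3 -m handwheel '[0,0,-0.015,0, 0,0,-0.015,0, 0,0,-0.015,0, 0,0,-0.01,0]';python3 s.py | sed -n 2p
```

```text
time: 19.62
eef_pos: [367.0, -195.8, 94.6]
orientation: [[0.039, -0.182, -0.982], [-0.031, -0.983, 0.181], [-0.999, 0.023, -0.044]]
ft_force: [1.0, 0.1, 0.2]
width: 85.3
joint_pos [0.321, 0.722, 0.076, 2.348, -0.952, 0.044, -0.426]
```

```bash
python3 -m handwheel '[0,0,-0.015,0, 0,0,-0.015,0, 0,0,-0.015,0, 0,0,0,0]';python3 s.py | sed -n 2p
```

```text
time: 19.95
eef_pos: [376.9, -204.1, 60.6]
orientation: [[0.009, -0.176, -0.984], [-0.02, -0.984, 0.175], [-1.0, 0.019, -0.012]]
ft_force: [-0.1, -0.3, -0.9]
width: 85.0
joint_pos [0.332, 0.807, 0.073, 2.296, -1.0, 0.044, -0.366]
```

```bash
python3 -m handwheel '[0.015,-0.007,0.005,0, 0.015,-0.007,0.005,0, 0.015,-0.007,0.003,0, 0.015,-0.007,0,0, 0.015,-0.007,0,0, 0.012,-0.006,0,0, 0,0,0,0]';python3 s.py | sed -n 2p; python3 w.py w5 lid_top
```

```text
time: 20.53
eef_pos: [461.3, -245.9, 76.3]
orientation: [[0.0, -0.183, -0.983], [-0.018, -0.983, 0.183], [-1.0, 0.018, -0.004]]
ft_force: [0.5, -0.3, -0.8]
width: 84.8
joint_pos [0.126, 0.87, 0.456, 2.021, -0.86, 0.438, -0.514]
20.5333 [ 461.3 -245.9   76.3] array([ 0.1,  0.9,  0.5,  2. , -0.9,  0.4, -0.5])
lid_top 0.97 px 141 126 [ 558.3 -167.    31. ]
lid_top 0.81 px 317 258 [ 468.7 -246.1   31. ]
lid_top 0.61 px 128 353 [ 427.8 -113.5   31. ]
```

```bash
python3 -m handwheel '[0.002,0,-0.018,0, 0.002,0,-0.018,0, 0.002,0,-0.018,0, 0.001,0,-0.008,0, 0,0,0,0]';python3 s.py | sed -n 2p
```

```text
time: 21.05
eef_pos: [458.0, -241.7, 13.6]
orientation: [[-0.008, -0.189, -0.982], [-0.011, -0.982, 0.189], [-1.0, 0.013, 0.006]]
ft_force: [-0.9, -1.0, 0.5]
width: 85.1
joint_pos [0.213, 0.959, 0.298, 2.031, -0.928, 0.288, -0.466]
```

```bash
python3 -m handwheel '[0.005,-0.002,-0.002,0, 0.005,-0.002,-0.003,0, 0.002,-0.001,-0.003,0, 0,0,0,0]'
```

```text
time: 21.38
eef_pos: [469.3, -247.4, 7.0]
orientation: [[-0.009, -0.191, -0.982], [-0.011, -0.981, 0.191], [-1.0, 0.013, 0.007]]
ft_force: [0.1, -0.9, -0.6]
width: 85.5
```

```bash
python3 -m handwheel '[0,0,0,0, 0,0,0,0, 0,0,0,0, 0,0,0,0, 0,0,0,0]' 255 30; python3 -m handwheel '[0,0,0,0, 0,0,0,0]'
```

```text
time: 21.8
eef_pos: [470.2, -247.7, 8.6]
orientation: [[-0.007, -0.191, -0.982], [-0.013, -0.982, 0.191], [-1.0, 0.014, 0.005]]
ft_force: [0.1, 0.8, -0.5]
width: 56.5
time: 21.97
eef_pos: [470.1, -247.6, 8.7]
orientation: [[-0.007, -0.19, -0.982], [-0.013, -0.982, 0.191], [-1.0, 0.014, 0.005]]
ft_force: [0.4, 0.2, -0.4]
width: 56.7
```

```bash
python3 -m handwheel '[0,0,0.02,0, 0,0,0.035,0, 0,0,0.04,0, 0,0,0.04,0, 0,0,0.04,0, 0,0,0.035,0]'; python3 -m handwheel '[0.002,0.035,0,0, 0.002,0.035,0,0, 0.002,0.035,0,0, 0.002,0.035,0,0, 0.002,0.035,0,0, 0.002,0.035,0,0, 0.002,0.035,0,0, 0.002,0.035,0,0, 0.002,0.03,0,0, 0.002,0.03,0,0, 0,0,0,0]'; python3 s.py | sed -n 2p; python3 w.py w6 mouth thread lid_top
```

```text
time: 22.47
eef_pos: [463.0, -243.2, 218.9]
orientation: [[-0.025, -0.193, -0.981], [-0.002, -0.981, 0.193], [-1.0, 0.007, 0.024]]
ft_force: [0.8, -0.5, -1.4]
width: 56.6
time: 23.38
eef_pos: [482.3, 106.8, 228.7]
orientation: [[-0.008, -0.2, -0.98], [-0.011, -0.98, 0.2], [-1.0, 0.012, 0.006]]
ft_force: [-0.3, -0.6, -0.7]
width: 56.2
joint_pos [-0.808, 0.675, 0.847, 1.976, -0.683, 0.814, -1.343]
23.3833 [482.3 106.8 228.7] array([-0.8,  0.7,  0.8,  2. , -0.7,  0.8, -1.3])
mouth 0.82 px 171 253 [500.4 204.4 145. ]
mouth 0.41 px 85 314 [467.9 296.9 145. ]
thread 0.87 px 174 254 [498.3 205.1 140. ]
lid_top 0.90 px 558 101 [ 557.2 -164.    31. ]
lid_top 0.87 px 528 226 [ 430.7 -106.8   31. ]
lid_top 0.62 px 323 337 [357.  128.6  31. ]
```

View pics/w6.png

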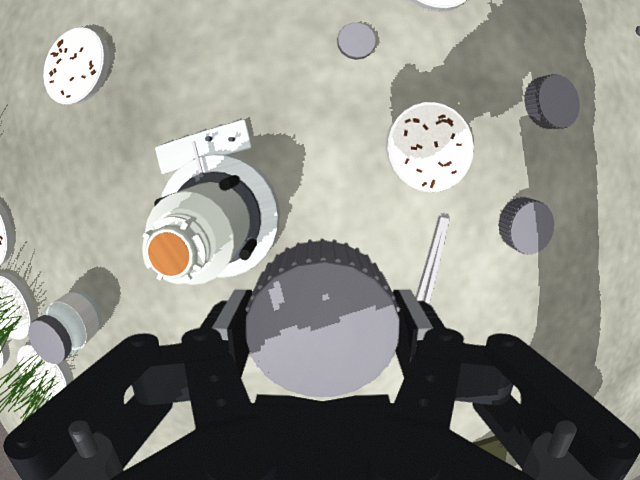

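```bash
python3 -m handwheel '[0.001,0.022,-0.005,0, 0.001,0.022,-0.005,0, 0,0,0,0]'; python3 w.py w7 mouth thread
cat > o.py <<'E'
from h import *
import pickle
np.set_printoptions(precision=1,suppress=True)
def orange(im):
    h=cv2.cvtColor(im,cv2.COLOR_BGR2HSV);m=cv2.inRange(h,(5,110,110),(20,255,255))
    c=max(cv2.findContours(m,0,1)[0],key=cv2.contourArea);return cv2.fitEllipse(cv2.convexHull(c))
def lid(im,z,P,n=None): pass
E
python3 - <<'E'
from o import *
P2=cam("wrist"); im2=cv2.imread("pics/w7.png");im1=cv2.imread("pics/w6.png")
e1,e2=orange(im1),orange(im2);print(e1,e2)
r2=ray("wrist",*e2[0],P2)
# pose 1 from saved ray origin: same orientation approx -> shift
a=pickle.load(open("w6.pkl","rb"));b=pickle.load(open("w7.pkl","rb"))
for q in("mouth","thread"):print(q,tri([a[q][0],b[q][0]]))
o,d=r2;print("orange w7 at z135,140,145",[o+d*(z-o[2])/d[2] for z in(135,140,145)])
for n in("scene","top"):
    im,P=snap(n,n+"2");e=orange(cv2.imread(f"pics/{n}2.png"));print(n,e,[atz(n,*e[0],z,P)[:2] for z in(135,140,145)]);
    print(tri([r2,ray(n,*e[0],P)]))
E
```

```text
time: 23.83
eef_pos: [485.3, 136.1, 221.0]
orientation: [[-0.004, -0.226, -0.974], [-0.017, -0.974, 0.226], [-1.0, 0.017, -0.0]]
ft_force: [-0.2, 0.6, -1.5]
width: 56.6
23.8333 [485.3 136.1 221. ] array([-0.9,  0.7,  0.9,  2. , -0.7,  0.8, -1.4])
mouth 0.82 px 207 255 [501.3 205.1 145. ]
thread 0.85 px 210 252 [501.1 203.9 140. ]
((168.22702026367188, 253.63380432128906), (38.708377838134766, 44.22772216796875), 147.97520446777344) ((205.23080444335938, 256.37701416015625), (42.87770080566406, 47.207462310791016), 140.2306671142578)
mouth (array([499.3, 207.9, 137.6]), [np.float64(0.39280393902600325), np.float64(0.39280393902593796)])
thread (array([501.2, 201.4, 147.4]), [np.float64(1.3771077319886218), np.float64(1.3771077319887466)])
orange w7 at z135,140,145 [array([498.9, 205.8, 135. ]), array([500., 204., 140.]), array([501.1, 202.1, 145. ])]
scene ((31.026702880859375, 212.07749938964844), (60.85384750366211, 170.73446655273438), 75.41375732421875) [array([ 204.6, -614.5]), array([ 211.1, -613.2]), array([ 217.5, -611.8])]
(array([ 779.4, -270.9,  774.4]), [np.float64(251.8054672013606), np.float64(251.80546720136076)])
top ((596.0339965820312, 411.5063781738281), (126.73119354248047, 142.73056030273438), 90.29167938232422) [array([ 196.7, -604.4]), array([ 198.3, -601.3]), array([ 199.9, -598.1])]
(array([567.6, -84. , 956.1]), [np.float64(107.87673225497504), np.float64(107.87673225497495)])
```

Run:
```python
from o import *
P2=cam("wrist"); e2=orange(cv2.imread("pics/w7.png")); r2=ray("wrist",*e2[0],P2)
def oroi(f,c0,c1,r0,r1):
    im=cv2.imread(f)[r0:r1,c0:c1]; big=cv2.resize(im,None,fx=4,fy=4,interpolation=cv2.INTER_CUBIC); e=orange(big); return (e[0][0]+.5)/4-.5+c0,(e[0][1]+.5)/4-.5+r0,e[1]
rs=[r2]
for n,roi in(("scene",(360,420,170,215)),("top",(185,235,235,280))):
    c,r,s=oroi(f"pics/{n}0.png",*roi);print(n,c,r,s,atz(n,c,r,140)[:2]);rs.append(ray(n,c,r))
print("orange3",tri(rs)); print(tri(rs[1:]))
tz=ctrl.get_state()["eef_pos"];z=tz[2]-8.7+31
im,P=snap("wrist","w8")
for r in ctrl.tip_of("lid_top","wrist"):
    c,w=r["location"][1]*640,r["location"][0]*480
    if 250<c<400 and w>250: print("lidtop",c,w,atz("wrist",c,w,z,P)-tz)
g=cv2.cvtColor(cv2.imread("pics/w8.png"),cv2.COLOR_BGR2GRAY)
for r in ctrl.regions_of("lid","wrist"):
    m=r["mask"].astype(np.uint8)
    if m.sum()>8000:
        ys,xs=np.nonzero(m);print("mask",m.sum(),xs.min(),xs.max(),ys.min(),ys.max(), "top ellipse guess centre col",(xs.min()+xs.max())/2, "row",ys.max())
        for row in(ys.max(),):print("front edge",atz("wrist",(xs.min()+xs.max())/2,row,z,P)-tz)
        w=[xs[ys==y] for y in range(ys.min(),ys.max())];k=np.argmax([np.ptp(a) for a in w]);y=ys.min()+k
        print("widest row",y,[ (atz("wrist",c,y,z,P)-tz) for c in(w[k].min(),w[k].max())])
```

```text
scene 390.32417488098145 192.22873878479004 (30.59114646911621, 43.714847564697266) [495.6 210.3]
top 207.65326118469238 258.28613471984863 (50.58542251586914, 51.424129486083984) [500.9 209.9]
orange3 (array([500.7, 206.4, 144.2]), [np.float64(3.473259994619015), np.float64(1.0131837632128362), np.float64(2.6736062451609732)])
(array([500.6, 208.1, 144.9]), [np.float64(0.987545464788928), np.float64(0.9875454647888317)])
mask 19127 245 399 239 397 top ellipse guess centre col 322.0 row 397
front edge [-29.7   7.   22.3]
widest row 318 [array([11.5, 25.8, 22.3]), array([ -1.9, -28.5,  22.3])]
mask 10558 170 285 143 289 top ellipse guess centre col 227.5 row 289
front edge [23.8 28.5 22.3]
widest row 228 [array([49.8, 41.9, 22.3]), array([40.1,  3. , 22.3])]
```

```bash
python3 -m handwheel '[-0.02,0.026,0,0, -0.02,0.026,0,0, -0.02,0.026,0,0, 0,0,0,0]'; python3 w.py w9 mouth thread
python3 - <<'E'
from o import *
P=cam("wrist"); print("cam",-P[1][:3,:3].T@P[1][:3,3]); e=orange(cv2.imread("pics/w9.png"));print(e,[atz("wrist",*e[0],z,P)for z in(135,140,145)])
E
```

```text
time: 24.57
eef_pos: [425.7, 209.1, 223.2]
orientation: [[0.001, -0.239, -0.971], [-0.019, -0.971, 0.239], [-1.0, 0.018, -0.006]]
ft_force: [-0.5, 0.9, 0.3]
width: 56.6
24.5667 [425.7 209.1 223.2] array([-1.1,  0.7,  0.9,  2. , -0.7,  0.8, -1.6])
mouth 0.63 px 295 134 [499.9 205.1 145. ]
thread 0.86 px 296 137 [498.4 205.3 140. ]
thread 0.65 px 292 132 [502.3 207.  140. ]
cam [492.1 190.5 367.6]
((292.3065490722656, 134.37265014648438), (50.26472854614258, 51.09619903564453), 78.97718048095703) [array([506.5, 200.9, 135. ]), array([506.2, 200.6, 140. ]), array([505.9, 200.4, 145. ])]
```

View pics/w9.png

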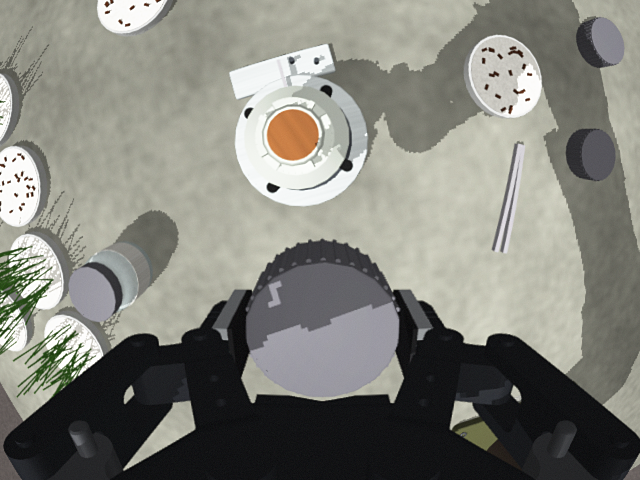

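```bash
python3 - <<'E'
from o import *
for k in range(3):
    s=ctrl.get_state();im,P=snap("wrist",f"x{k}"); e=orange(cv2.imread(f"pics/x{k}.png"))
    print(s["time"],s["eef_pos"],s["orientation"][:,0],"px",e[0],atz("wrist",*e[0],143,P))
E
python3 s.py | sed -n 2p
```

```text
24.7167 [430.6 203.6 224.6] [ 0. -0. -1.] px (284.25048828125, 146.26197814941406) [500.3 207.  143. ]
24.7667 [431.  203.  224.7] [ 0. -0. -1.] px (283.3298034667969, 147.3563995361328) [500.3 207.  143. ]
24.8167 [431.2 202.7 224.7] [ 0. -0. -1.] px (282.8577880859375, 147.77926635742188) [500.3 207.  143. ]
joint_pos [-1.075, 0.678, 0.899, 2.037, -0.729, 0.783, -1.558]
```

```bash
python3 -m handwheel '[0.02,0.001,0,0, 0.02,0.001,0,0, 0.02,0.001,-0.005,0, 0.01,0.001,-0.005,0, 0,0,-0.01,0, 0,0,0,0]'
python3 - <<'E'
from o import *
import time
for k in range(2): ctrl.snapshot("wrist")
s=ctrl.get_state();print(s["time"],s["eef_pos"],s["orientation"],s["ft_force"])
E
```

```text
time: 25.37
eef_pos: [505.6, 200.7, 203.8]
orientation: [[0.008, -0.258, -0.966], [-0.023, -0.966, 0.258], [-1.0, 0.02, -0.014]]
ft_force: [-0.9, 0.1, -1.5]
width: 56.2
25.4667 [505.8 200.8 205.2] [[ 0.  -0.3 -1. ]
 [-0.  -1.   0.3]
 [-1.   0.  -0. ]] [-0.6  0.1 -0.3]
```

```bash
python3 -m handwheel '[-0.002,0.002,-0.012,0, -0.002,0.002,-0.012,0, -0.001,0.002,-0.012,0, 0,0.001,-0.006,0, 0,0,0,0]'
python3 - <<'E'
from o import *
for k in range(2): ctrl.snapshot("wrist")
s=ctrl.get_state();print(s["time"],s["eef_pos"],s["ft_force"])
E
```

```text
time: 25.88
eef_pos: [496.6, 207.9, 163.3]
orientation: [[0.008, -0.259, -0.966], [-0.021, -0.966, 0.259], [-1.0, 0.018, -0.013]]
ft_force: [-0.4, 0.9, -0.1]
width: 56.6
25.9833 [497.5 207.7 164.3] [ 0.1 -0.1 -0.5]
```

```bash
python3 -m handwheel '[0.002,-0.001,-0.002,0, 0.002,0,-0.003,0, 0,0,-0.003,0, 0,0,0,0]'
python3 - <<'E'
from o import *
for k in range(2): ctrl.snapshot("wrist")
s=ctrl.get_state();print(s["time"],s["eef_pos"],s["ft_force"])
E
```

```text
time: 26.32
eef_pos: [503.5, 206.4, 158.0]
orientation: [[0.014, -0.26, -0.966], [-0.02, -0.966, 0.259], [-1.0, 0.015, -0.018]]
ft_force: [0.2, 0.3, -0.5]
width: 56.9
26.4167 [503.6 206.4 158.3] [-0.6  0.8 -0.5]
```

```bash
python3 -m handwheel '[-0.001,0,-0.003,0, -0.001,0,-0.003,0, 0,0,-0.003,0, 0,0,0,0]'
python3 - <<'E'
from o import *
for k in range(2): ctrl.snapshot("wrist")
s=ctrl.get_state();print(s["time"],s["eef_pos"],s["ft_force"])
E
```

```text
time: 26.75
eef_pos: [501.5, 206.4, 148.6]
orientation: [[0.014, -0.26, -0.966], [-0.019, -0.966, 0.26], [-1.0, 0.015, -0.019]]
ft_force: [0.2, -0.3, -1.1]
width: 56.6
26.85 [501.7 206.3 149. ] [ 0.3  0.2 -0.8]
```

```bash
python3 -m handwheel '[0,0,-0.002,0, 0,0,-0.002,0, 0,0,0,0]'; python3 -m handwheel '[0,0,-0.002,0, 0,0,0,0]'
```

```text
time: 27.1
eef_pos: [502.1, 206.3, 144.9]
orientation: [[0.016, -0.26, -0.966], [-0.019, -0.966, 0.26], [-1.0, 0.014, -0.02]]
ft_force: [0.1, 0.5, -0.1]
width: 56.5
time: 27.27
eef_pos: [502.3, 206.7, 142.9]
orientation: [[0.016, -0.26, -0.966], [-0.019, -0.966, 0.259], [-1.0, 0.014, -0.02]]
ft_force: [0.4, 0.3, -2.1]
width: 56.4
```

```bash
python3 -m handwheel '[0,0,-0.0015,0, 0,0,0,0]'; python3 -m handwheel '[0,0,-0.0015,0, 0,0,0,0]'
```

```text
time: 27.43
eef_pos: [502.7, 206.7, 141.7]
orientation: [[0.017, -0.259, -0.966], [-0.018, -0.966, 0.259], [-1.0, 0.013, -0.021]]
ft_force: [0.8, 0.4, 0.7]
width: 56.5
time: 27.6
eef_pos: [502.9, 206.6, 141.6]
orientation: [[0.017, -0.26, -0.966], [-0.017, -0.966, 0.259], [-1.0, 0.012, -0.021]]
ft_force: [-2.2, 0.1, 1.1]
width: 56.6
```

```bash
python3 -m handwheel '[-0.0005,0,0,3, -0.0005,0,0,3, 0,0,0,3, 0,0,0,3, 0,0,0,3, 0,0,0,3]'; python3 s.py | grep -E "torque|joint"
```

```text
time: 28.1
eef_pos: [502.6, 207.7, 142.7]
orientation: [[0.024, 0.064, -0.998], [-0.008, -0.998, -0.064], [-1.0, 0.009, -0.023]]
ft_force: [-1.7, 0.1, 4.3]
width: 56.7
joint_pos [-0.856, 0.811, 0.653, 1.939, -0.79, 0.643, -1.208]
wrist_torque [0.066, 0.241, -0.109]
```

```bash
python3 -m handwheel '[-0.0005,0,0,3, -0.0005,0,0,3, 0,0,0,3, 0,0,0,3, 0,0,0,3, 0,0,0,3]'; python3 s.py | grep -E "torque|joint"
```

```text
time: 28.6
eef_pos: [502.1, 208.3, 144.2]
orientation: [[0.027, 0.382, -0.924], [0.004, -0.924, -0.382], [-1.0, 0.007, -0.026]]
ft_force: [-0.5, 0.8, 3.1]
width: 56.4
joint_pos [-0.802, 0.777, 0.552, 1.943, -0.703, 0.593, -0.964]
wrist_torque [0.098, 0.233, -0.036]
```

```bash
python3 -m handwheel '[0,-0.0005,0,3, 0,0,0,3, 0,0,0,3, 0,0,0,3]'; python3 s.py | grep -E "torque";python3 -m handwheel '[0,-0.0005,0,3, 0,0,-0.0003,3, 0,0,-0.0003,3]'; python3 s.py | grep -E "torque|joint"
```

```text
time: 28.93
eef_pos: [501.7, 208.3, 145.3]
orientation: [[0.025, 0.573, -0.819], [0.011, -0.82, -0.573], [-1.0, 0.005, -0.027]]
ft_force: [-1.4, -0.0, 3.2]
width: 56.9
wrist_torque [0.014, 0.26, -0.144]
time: 29.18
eef_pos: [501.6, 207.8, 145.6]
orientation: [[0.023, 0.699, -0.715], [0.017, -0.715, -0.698], [-1.0, 0.004, -0.028]]
ft_force: [-0.7, -1.8, 4.0]
width: 56.2
joint_pos [-0.73, 0.746, 0.435, 1.942, -0.589, 0.553, -0.69]
wrist_torque [-0.309, 0.137, -0.065]
```

```bash
python3 -m handwheel '[0,0,-0.0004,3, 0,0,-0.0004,3, 0,0,-0.0004,3]';python3 s.py | grep -E "torque";python3 -m handwheel '[0,0,-0.001,2, 0,0,-0.001,2, 0,0,-0.001,0]'; python3 s.py | grep -E "torque|joint"
```

```text
time: 29.43
eef_pos: [501.9, 207.5, 144.6]
orientation: [[0.021, 0.806, -0.592], [0.02, -0.592, -0.806], [-1.0, 0.005, -0.028]]
ft_force: [-0.1, 0.7, 1.7]
width: 56.9
wrist_torque [0.224, 0.003, 0.006]
time: 29.68
eef_pos: [502.1, 208.4, 141.7]
orientation: [[0.02, 0.848, -0.53], [0.024, -0.53, -0.848], [-1.0, 0.004, -0.03]]
ft_force: [-0.7, 1.2, -1.3]
width: 56.5
joint_pos [-0.681, 0.738, 0.356, 1.94, -0.517, 0.525, -0.522]
wrist_torque [0.205, 0.125, -0.001]
```

```bash
python3 -m handwheel '[-0.0005,0,-0.002,0, -0.0005,0,-0.002,0, 0,0,-0.001,0]';python3 s.py | grep -E "torque"; python3 -m handwheel '[0,0,-0.001,0, 0,0,-0.001,0, 0,0,0,0]';python3 s.py | grep -E "torque"
```

```text
time: 29.93
eef_pos: [501.9, 208.6, 136.4]
orientation: [[0.022, 0.846, -0.532], [0.024, -0.532, -0.846], [-0.999, 0.006, -0.032]]
ft_force: [0.8, 0.0, 0.8]
width: 57.0
wrist_torque [0.162, -0.008, 0.018]
time: 30.18
eef_pos: [502.2, 208.9, 135.0]
orientation: [[0.022, 0.846, -0.533], [0.025, -0.533, -0.845], [-0.999, 0.006, -0.033]]
ft_force: [-0.9, 0.7, 3.1]
width: 56.7
wrist_torque [-0.046, 0.275, -0.013]
```

```bash
python3 -m handwheel '[-0.0005,0,0,-3, -0.0005,0,-0.0002,-3, 0,0,-0.0002,-3, 0,0,-0.0002,-3, 0,0,-0.0002,-3, 0,0,-0.0002,-3]';python3 s.py | grep -E "torque"; python3 -m handwheel '[-0.0005,0,-0.0002,-3, 0,0,-0.0003,-3, 0,0,-0.0003,-3, 0,0,-0.0003,-3, 0,0,-0.0003,-3, 0,0,-0.0003,-3]';python3 s.py | grep -E "torque|joint"
```

```text
time: 30.68
eef_pos: [502.4, 207.5, 135.2]
orientation: [[0.032, 0.628, -0.778], [0.015, -0.778, -0.628], [-0.999, 0.008, -0.034]]
ft_force: [-0.4, 0.4, 2.5]
width: 56.3
wrist_torque [0.043, 0.157, 0.057]
time: 31.18
eef_pos: [502.1, 207.0, 134.0]
orientation: [[0.036, 0.341, -0.939], [0.003, -0.94, -0.341], [-0.999, 0.009, -0.035]]
ft_force: [-0.7, 0.4, 1.7]
width: 56.6
joint_pos [-0.798, 0.79, 0.544, 1.959, -0.74, 0.559, -0.974]
wrist_torque [0.103, 0.086, -0.023]
```

```bash
python3 -m handwheel '[0,0,-0.0004,-3, 0,0,-0.0004,-3, 0,0,-0.0004,-3, 0,0,-0.0004,-3]';python3 s.py | grep -E "torque"; python3 -m handwheel '[0,0,-0.0004,-3, 0,0,-0.0004,-3, 0,0,-0.0004,-2]';python3 s.py | grep -E "torque|joint"
```

```text
time: 31.52
eef_pos: [502.0, 206.7, 132.8]
orientation: [[0.036, 0.127, -0.991], [-0.005, -0.992, -0.127], [-0.999, 0.01, -0.035]]
ft_force: [-0.3, -0.8, 2.8]
width: 56.3
wrist_torque [0.113, 0.093, 0.043]
time: 31.77
eef_pos: [502.2, 206.3, 132.0]
orientation: [[0.035, -0.021, -0.999], [-0.011, -1.0, 0.02], [-0.999, 0.01, -0.035]]
ft_force: [-0.3, -0.2, 2.6]
width: 56.9
joint_pos [-0.861, 0.829, 0.657, 1.958, -0.841, 0.614, -1.246]
wrist_torque [0.129, 0.182, 0.029]
```

```bash
python3 -m handwheel '[0,0.0005,-0.0004,-3, 0,0.0005,-0.0004,-2, 0,0,-0.0004,-2]';python3 s.py | grep -E "torque"; python3 -m handwheel '[0,0,-0.0004,-2, 0,0,-0.0004,-2]';python3 s.py | grep -E "torque|joint"
```

```text
time: 32.02
eef_pos: [502.2, 206.1, 131.4]
orientation: [[0.034, -0.15, -0.988], [-0.017, -0.989, 0.149], [-0.999, 0.011, -0.036]]
ft_force: [0.1, 0.2, 4.2]
width: 56.0
wrist_torque [0.187, 0.164, 0.091]
time: 32.18
eef_pos: [502.3, 205.8, 131.1]
orientation: [[0.033, -0.222, -0.974], [-0.019, -0.975, 0.222], [-0.999, 0.011, -0.036]]
ft_force: [-0.1, 0.6, 4.2]
width: 56.4
joint_pos [-0.892, 0.853, 0.717, 1.955, -0.886, 0.65, -1.406]
wrist_torque [0.126, 0.178, 0.058]
```

```bash
for i in 1; do python3 -m handwheel '[0,0.0005,-0.0004,-2, 0,0.0005,-0.0004,-2]';python3 s.py | grep -E "torque"; done; python3 -m handwheel '[0,0,-0.0003,-2, 0,0,-0.0003,-2]';python3 s.py | grep -E "torque|joint"
```

```text
time: 32.35
eef_pos: [502.5, 206.3, 130.9]
orientation: [[0.032, -0.294, -0.955], [-0.022, -0.956, 0.293], [-0.999, 0.011, -0.037]]
ft_force: [-0.6, 0.6, 3.1]
width: 56.5
wrist_torque [0.128, 0.1, 0.025]
time: 32.52
eef_pos: [502.5, 206.3, 130.8]
orientation: [[0.031, -0.362, -0.931], [-0.024, -0.932, 0.362], [-0.999, 0.011, -0.037]]
ft_force: [-0.9, 0.1, 4.5]
width: 56.5
joint_pos [-0.911, 0.869, 0.754, 1.951, -0.911, 0.676, -1.531]
wrist_torque [0.125, 0.196, 0.194]
```

Run:
```python
from h import *
im,P=snap("wrist","y1");print(ctrl.get_state()["wrist_torque"])
im,_=snap("scene","y1s")
a=cv2.imread("pics/y1.png")[0:260,150:490];b=cv2.imread("pics/y1s.png")[150:270,330:450]
cv2.imwrite("pics/y1c.png",np.hstack([cv2.resize(a,(450,344)),cv2.resize(b,(344,344),interpolation=cv2.INTER_CUBIC)]))
```

```text
[0.10205262 0.27139834 0.13624432]
```

View pics/y1c.png

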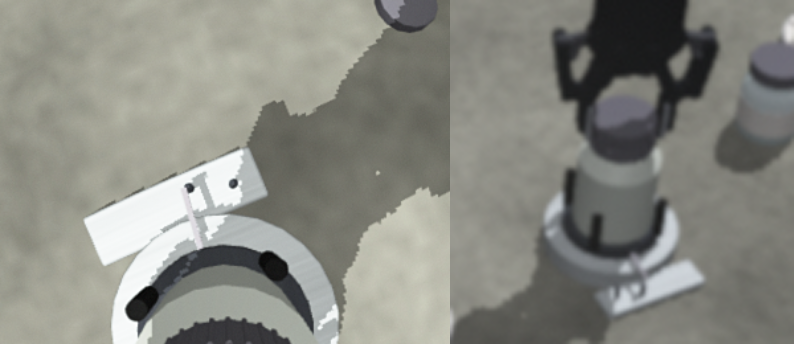

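The pointer is just reaching the first post (crop px 189,188). The second post is at (233,183), so about 8° more is needed.

```bash
python3 -m handwheel '[0,0.0003,-0.0003,-2, 0,0,-0.0003,-2, 0,0,-0.0003,-2, 0,0,-0.0003,-1, 0,0,-0.0002,0]';python3 s.py | grep -E "torque"
python3 - <<'E'
from h import *
im,P=snap("wrist","y2");print(ctrl.get_state()["wrist_torque"])
a=cv2.imread("pics/y2.png")[80:220,190:400]
cv2.imwrite("pics/y2c.png",cv2.resize(a,(630,420)))
E
```

```text
time: 33.03
eef_pos: [502.4, 206.2, 130.8]
orientation: [[0.028, -0.47, -0.882], [-0.028, -0.883, 0.469], [-0.999, 0.011, -0.037]]
ft_force: [-0.8, 1.6, 3.5]
width: 56.7
wrist_torque [0.165, 0.233, 0.25]
[0.13113005 0.26169578 0.26672043]
```

View pics/y2c.png

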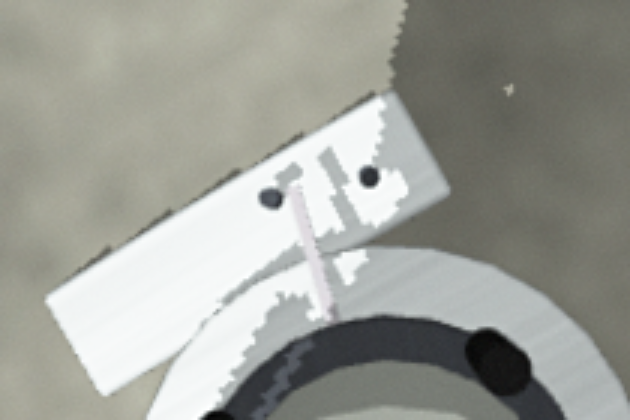

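```bash
python3 -m handwheel '[0,0,-0.0002,-2, 0,0,-0.0002,-1, 0,0,-0.0002,0, 0,0,-0.0002,0]';python3 s.py | grep -E "torque"; python3 -m handwheel '[0,0,0,2, 0,0,0,2, 0,0,0,2, 0,0,0,2, 0,0,0,1, 0,0,0,0]';python3 s.py | grep -E "torque|joint"
```

```text
time: 33.42
eef_pos: [502.3, 206.1, 130.7]
orientation: [[0.026, -0.512, -0.859], [-0.029, -0.859, 0.511], [-0.999, 0.011, -0.037]]
ft_force: [-0.1, 0.7, 5.8]
width: 56.3
wrist_torque [0.098, 0.258, 0.27]
time: 33.92
eef_pos: [502.5, 206.4, 130.9]
orientation: [[0.031, -0.36, -0.933], [-0.023, -0.933, 0.359], [-0.999, 0.011, -0.037]]
ft_force: [0.6, 0.2, 2.7]
width: 56.6
joint_pos [-0.904, 0.863, 0.739, 1.951, -0.898, 0.666, -1.541]
wrist_torque [0.131, 0.178, 0.12]
```

```bash
python3 -m handwheel '[0,0,0,0, 0,0,0,0, 0,0,0,0, 0,0,0,0, 0,0,0,0, 0,0,0,0]' 0; python3 -m handwheel '[0,0,0.01,0, 0,0,0.02,0, 0,0,0.03,0, 0,0,0.03,0, -0.03,0,0.02,0, -0.03,0,0,0, -0.03,0,0,0, 0,0,0,0]'
python3 - <<'E'
from h import *
np.set_printoptions(precision=1,suppress=True)
im,P=snap("wrist","z1")
for q,z in(("lid_top",153.5),("lid",122.5)):
  for r in ctrl.tip_of(q,"wrist")[:3]:
    c,w=r["location"][1]*640,r["location"][0]*480;print(q,"%.2f"%r["score"],c,w,atz("wrist",c,w,z,P))
snap("scene","z1s")
a=cv2.imread("pics/z1.png");b=cv2.imread("pics/z1s.png")[150:270,330:450]
cv2.imwrite("pics/z1c.png",np.hstack([cv2.resize(a,(440,330)),cv2.resize(b,(330,330),interpolation=cv2.INTER_CUBIC)]))
E
```

```text
time: 34.42
eef_pos: [501.5, 205.4, 129.4]
orientation: [[0.029, -0.363, -0.931], [-0.026, -0.932, 0.363], [-0.999, 0.014, -0.036]]
ft_force: [-0.3, -0.5, -0.4]
width: 85.3
time: 35.08
eef_pos: [409.2, 202.5, 247.7]
orientation: [[0.03, -0.369, -0.929], [-0.027, -0.929, 0.368], [-0.999, 0.014, -0.038]]
ft_force: [-0.6, -0.2, -0.5]
width: 85.5
lid_top 0.79 570.176 109.92 [440.3 -13.6 153.5]
lid_top 0.64 262.272 129.40800000000002 [497.4 206.4 153.5]
lid 0.88 265.408 129.888 [500.4 207.6 122.5]
lid 0.84 555.776 112.416 [438.9 -22.  122.5]
lid 0.82 551.232 9.312000000000001 [526.6 -60.2 122.5]
```

View pics/z1c.png

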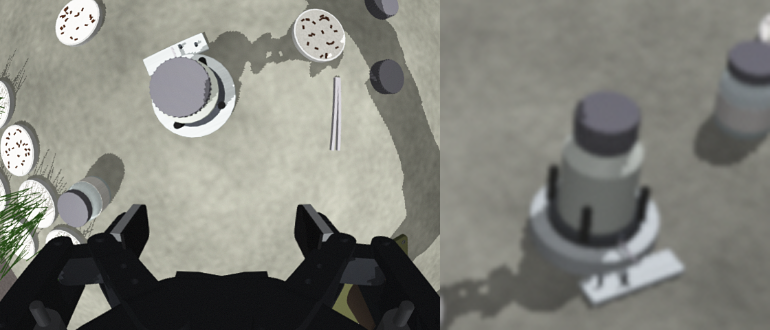

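Run:
```python
from h import *
print(ctrl.finish_job(), ctrl.get_state()["time"])
```

```text
the job is handed in; nothing more can be done
the job is handed in; nothing more can be done
```

The large ribbed lid is screwed home on the seed jar and the job is handed in at about 35 s of the 67 s allowed. No verdict came back, so success is from my own checks.

**What I did**
- I took the look-alike farthest to the robot's right (scene px 217,275) and set it level on the neck.
- I turned it about 70° anticlockwise, with at most about 4 N of vertical load in the readings. It then dropped in, to about 18.7 mm below the rim.
- I screwed it about 80° clockwise to the stop and tightened until the pointer stood between the posts. I then turned it back about 9° to ease the spring, opened the gripper and backed off.

**Last checks**
- **Depth:** the tool height put the lid about 22.9 mm below the rim at the stop; the text gives 22.5 mm.
- **Tightening:** the picture put the pointer at about 0.22 rad. Wrist torque of 0.25 to 0.27 N m implies 0.21 to 0.23 rad. The final nudge of a few degrees was checked by torque only, at 0.27 N m.
- **After release:** the lid looked level and on the axis, about 2–3 mm at worst from my mouth estimate. The pointer looked back at rest by eye, and the bystanders in view looked untouched.

**What disagreed or went wrong**
- The arm's tilt drifted to about 0.15 rad early on, which no row can correct directly. I undid it by pushing wrist joint 6 against its range limits before the grasp, which cost about 12 s.
- An early mouth measurement from the wrist camera was about 6 mm out because the arm was still settling. I re-measured it with the pose read at the moment of each picture.
- I did not measure the final lid height separately by camera.

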